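# Stow the coffee and cocoa jars in the part-filled drinks caddy

### The arm

A 6-joint arm with a two-finger parallel gripper is mounted at the origin on a cart in front of the work surface, level with it; the furniture and walls round the work are solid. World frame = base frame: x ahead of the robot, y to its left, z up, the work surface at z = 0. Lengths are in mm, angles in rad, forces in N, time in s.
With the tool pointing down it reaches from about 300 to 750 mm from the base axis. Payload 8.5 kg.
Tool frame: the origin (TCP) lies midway between the tips of the shut fingers; the grasp point (between the pads) lies 19 mm behind it (grasp_offset is the distance from the TCP to the grasp point, in mm); z points along the fingers, y is the line along which they close (so a half turn about z gives the same grasp; the last joint's range is limited). The gripper opens to 88 mm and grips with 3 to 60 N. Pads are 18 mm wide; open, the fingers measure 123 mm over their backs; the gripper's body (75 mm by 187 mm) begins 45 mm behind the grasp point.
Start: joints at [0.993, 0.381, 1.297, -0, 1.464, -0.215], TCP at [195.182, 514.183, 238.748] pointing down, gripper open.
Joint ranges: [-3.11, 3.11], [-0.89, 2.33], [0.22, 2.48], [-1.42, 4.56], [0.17, 2.85], [-2.88, 2.88]. Speed limits (rad/s): [2.39, 2.39, 3.14, 3.14, 3.14, 3.14].

### API

Orientations are given as [roll, pitch, yaw] about the fixed x, y, z axes, in that order (R = Rz(yaw) Ry(pitch) Rx(roll)).
In Python, from bench import observe, capture, camera_params, close_job, grasp_offset gives the robot as it stands.
- The arm moves only by the tool servo_tool, never from a script. Its argument "targets" is one flat list of numbers, 4 for each row, row after row: the shift along the tool's x, y, z in units of 30 mm (1.0 is 30 mm), then the turn about the tool's z in units of 5 degrees (1.0 is 5 degrees). In form: [tx, ty, tz, spin, tx, ty, tz, spin, ...]. A call has 1 to 12 rows; each row is the pose to reach, as a shift and turn from the pose commanded when the call began, along the tool's axes at that moment; what a row does not reach only later rows make up. A row lasts 1/8 s, in which the tool goes at most 62.5 mm and 10.7 degrees, less where a joint would pass 70% of its speed; a pose out of reach is approached as far as the arm can. A call with a gripper value outside its range is refused whole. "claw" is the opening, from 0 (shut) to 1 (fully open), set as the call begins (left out, the last holds). The fingers move at their own pace and stop on an object; the grip force is fixed at half the most. Time passes only in rows, so rows that repeat a pose let the fingers close. It gives the time, the measured TCP pose, the force, the opening and the grip force at its end, in the units of the state.
- observe(): the state, without advancing time (a new reading comes with each control period).
- capture(name): name is "scene" or "side" or "wrist"; returns (picture, depth): 420x560x3 uint8, red, green, blue; 420x560 float32, mm along the optical axis (not along the pixel's ray), 0 where there is no reading.
- camera_params(name): a dict with "fx", "fy", "cx", "cy" (pixels), "origin" and "orientation" of the camera in the world; the wrist camera has in their place "hand_eye" (4x4, takes a point from camera to tool coordinates, whose origin is the TCP and whose axes are the flange's). Camera axes: x right, y up, looking along -z (the intrinsics and any distortion apply to the point x, -y, -z); pixel columns grow to the right and rows downward; lengths in mm; the calibration is good to about 2 mm. The wrist camera is an equidistant fisheye: a pixel r from the principal point sees the ray r / f radians off the axis. A picture is of the moment at which its call begins: read the wrist's pose just before it. camera_params takes no time and is no camera call.
- close_job(): hands the job in; it is judged then, once.
The state is a dict: "t": time; "joint_positions": joint angles; "dq": joint speeds; "joint_torque": joint torques, N m; "tcp_pos": TCP position; "orientation": TCP orientation; "wrist_force": force on the tool from outside, world axes, zero at the start; "wrist_torque": the same for the moment, N m; "width": opening from 0.0 (shut) to 1.0 (fully open); "gripper_force": force on a finger pad.
Only numpy, scipy, OpenCV 4.12 (cv2) and the standard library are available. Lean on these libraries where they do the work, as an engineer would, in place of code of your own. Each camera call takes 0.05 s, during which the arm holds its last target. There are 200 camera calls.

### The job

Put the coffee jar (cream cap) and the cocoa jar (black cap) away in the green drinks caddy: lift the caddy's lid off by its handle and lay it flat on the grey mat, then lower the jars in, one upright in each compartment, and put the lid back fully down on the caddy. You cannot know how full each compartment already is, so feel for the bottom: let each jar go only once it stands on what is below it, without dropping it or forcing it down. Do not drop the lid or knock the jars over, and leave the other things where they are.

Things in the scene. Friction and masses are not known exactly. Their poses are not given: they have to be found in the camera images.
- caddy: opaque green rectangular caddy with straight walls, fixed; 140 mm along its x, 152 mm along its y, 138 mm from its underside (on the wooden cover) to its rim; walls 4 mm. A 4 mm partition along its x axis, 10 mm lower than the rim, splits it into two wells, each 132 mm (x) by 70 mm (y) inside. Origin at the centre of its underside, z up
- caddy_mouth (a point): centre of the caddy's mouth, at rim height; axes as the caddy's. Each well already holds a flat stack of soft cork coasters that covers its whole floor and gives about 1 mm per 3 N; the top of the stack lies somewhere between 80 and 118 mm below the rim, unknown and different in each well
- well_left (a point): centre of the mouth of the well on the caddy's +y side (37 mm from caddy_mouth), at rim height; axes as the caddy's
- well_right (a point): centre of the mouth of the well on the caddy's -y side (37 mm from caddy_mouth), at rim height; axes as the caddy's
- lid_handle (a point): centre of the dark wooden bar handle on the lid: 16 mm wide along the lid's x, 56 mm long along its y, 30 mm tall, standing on the lid's flat top (15 mm below this point). This point is 43 mm above the plane of the lid that rests on the caddy's rim; with the lid laid flat on its skirt it is 53 mm above that surface
- lid: loose green lid, 220 g, at first seated on the caddy with parallel axes; origin at the centre of the plane that rests on the rim. Its skirt reaches 10 mm below that plane and surrounds the caddy's outside with 5 mm play on every side; 156 mm (x) by 168 mm (y) over the skirt. It is domed: 24 mm free height inside above the rim, so jars may stand up to 24 mm above the rim
- mat_top (a point): centre of the top of the fixed square grey ribbed mat, 160x160x4 mm, lying on the wooden cover
- coffee_mid (a point): centre, half-way up, of the loose coffee jar: dark jar with a CREAM-coloured cap, round, 92 mm tall, body 45 mm across up to 77 mm from its foot, cap 40 mm across above that; about 0.16 kg; z is its upward axis
- cocoa_mid (a point): centre, half-way up, of the loose cocoa jar: dark brown jar with a BLACK cap, round, 98 mm tall, body 47 mm across up to 82 mm from its foot, cap 42 mm across above that; about 0.16 kg; z is its upward axis
- hob_cover: fixed wooden board 530x550x14 mm laid over the hob as a worktop; origin at the centre of its underside, its top is 14 mm higher
- coffee_jar: the coffee jar; origin at the centre of its foot
- cocoa_jar: the cocoa jar; origin at the centre of its foot
- white_cup: white upside-down cup, 80 mm across, 88 mm tall; loose bystander, to be left alone; origin under its centre
- teaspoon: steel teaspoon, 137 mm long; loose bystander, to be left alone; origin under its centre
- peeler: black peeler lying flat, 170x25x18 mm; loose bystander, to be left alone; origin under its centre
- paprika_jar: spice jar with red contents and black cap, 43 mm across, 115 mm tall, at the back of the cover; loose bystander, to be left alone; origin under its centre
- yoghurt_pot: white yoghurt pot, 72 mm across, 71 mm tall; loose bystander, to be left alone; origin under its centre

How it is judged (in metres and radians):
On the way, in this order (a step that is already met when the one before it is completed fails the run):
1. the lid lies flat on the grey mat, released (horizontal distance between lid_handle and mat_top below 0.045 m and z of lid_handle in the frame of mat_top below 0.06 m and angle between lid_handle's own z axis and vertical below 0.06 rad and contact force between the fingers and lid below 0.05 N and linear speed of lid below 0.03 m/s), for 0.2 s.
2. one of the two jars stands upright in a compartment of the caddy, released (((horizontal distance between coffee_mid and well_left below 0.052 m and z of coffee_mid in the frame of well_left below -0.022 m and angle between coffee_mid's own z axis and vertical below 0.1 rad and contact force between coffee_jar and caddy above 0.3 N and contact force between the fingers and coffee_jar below 0.05 N and linear speed of coffee_jar below 0.03 m/s) or (horizontal distance between coffee_mid and well_right below 0.052 m and z of coffee_mid in the frame of well_right below -0.022 m and angle between coffee_mid's own z axis and vertical below 0.1 rad and contact force between coffee_jar and caddy above 0.3 N and contact force between the fingers and coffee_jar below 0.05 N and linear speed of coffee_jar below 0.03 m/s) or (horizontal distance between cocoa_mid and well_left below 0.052 m and z of cocoa_mid in the frame of well_left below -0.022 m and angle between cocoa_mid's own z axis and vertical below 0.1 rad and contact force between cocoa_jar and caddy above 0.3 N and contact force between the fingers and cocoa_jar below 0.05 N and linear speed of cocoa_jar below 0.03 m/s) or (horizontal distance between cocoa_mid and well_right below 0.052 m and z of cocoa_mid in the frame of well_right below -0.022 m and angle between cocoa_mid's own z axis and vertical below 0.1 rad and contact force between cocoa_jar and caddy above 0.3 N and contact force between the fingers and cocoa_jar below 0.05 N and linear speed of cocoa_jar below 0.03 m/s))), for 0.2 s.
3. both jars stand upright in the caddy, one in each compartment, released ((((horizontal distance between coffee_mid and well_left below 0.052 m and z of coffee_mid in the frame of well_left below -0.022 m and angle between coffee_mid's own z axis and vertical below 0.1 rad and contact force between coffee_jar and caddy above 0.3 N and contact force between the fingers and coffee_jar below 0.05 N and linear speed of coffee_jar below 0.03 m/s) and (horizontal distance between cocoa_mid and well_right below 0.052 m and z of cocoa_mid in the frame of well_right below -0.022 m and angle between cocoa_mid's own z axis and vertical below 0.1 rad and contact force between cocoa_jar and caddy above 0.3 N and contact force between the fingers and cocoa_jar below 0.05 N and linear speed of cocoa_jar below 0.03 m/s)) or ((horizontal distance between coffee_mid and well_right below 0.052 m and z of coffee_mid in the frame of well_right below -0.022 m and angle between coffee_mid's own z axis and vertical below 0.1 rad and contact force between coffee_jar and caddy above 0.3 N and contact force between the fingers and coffee_jar below 0.05 N and linear speed of coffee_jar below 0.03 m/s) and (horizontal distance between cocoa_mid and well_left below 0.052 m and z of cocoa_mid in the frame of well_left below -0.022 m and angle between cocoa_mid's own z axis and vertical below 0.1 rad and contact force between cocoa_jar and caddy above 0.3 N and contact force between the fingers and cocoa_jar below 0.05 N and linear speed of cocoa_jar below 0.03 m/s)))), for 0.2 s.
4. the lid sits fully down on the caddy, released (horizontal distance between lid_handle and caddy_mouth below 0.01 m and z of lid_handle in the frame of caddy_mouth below 0.047 m and angle between lid_handle's own z axis and vertical below 0.04 rad and contact force between the fingers and lid below 0.05 N and linear speed of lid below 0.03 m/s), for 0.2 s.
At the end, for the whole second after the job is handed in: Both jars stand in the caddy, one in each well, within 0.1 rad of upright, resting on its contents, released and still (under 30 mm/s); the lid is seated on the rim (handle centre under 47 mm above the rim and within 10 mm of the caddy's centre, within 0.04 rad of level), released and still (all of step 4 and (((horizontal distance between coffee_mid and well_left below 0.052 m and z of coffee_mid in the frame of well_left below -0.022 m and angle between coffee_mid's own z axis and vertical below 0.1 rad and contact force between coffee_jar and caddy above 0.3 N and contact force between the fingers and coffee_jar below 0.05 N and linear speed of coffee_jar below 0.03 m/s) and (horizontal distance between cocoa_mid and well_right below 0.052 m and z of cocoa_mid in the frame of well_right below -0.022 m and angle between cocoa_mid's own z axis and vertical below 0.1 rad and contact force between cocoa_jar and caddy above 0.3 N and contact force between the fingers and cocoa_jar below 0.05 N and linear speed of cocoa_jar below 0.03 m/s)) or ((horizontal distance between coffee_mid and well_right below 0.052 m and z of coffee_mid in the frame of well_right below -0.022 m and angle between coffee_mid's own z axis and vertical below 0.1 rad and contact force between coffee_jar and caddy above 0.3 N and contact force between the fingers and coffee_jar below 0.05 N and linear speed of coffee_jar below 0.03 m/s) and (horizontal distance between cocoa_mid and well_left below 0.052 m and z of cocoa_mid in the frame of well_left below -0.022 m and angle between cocoa_mid's own z axis and vertical below 0.1 rad and contact force between cocoa_jar and caddy above 0.3 N and contact force between the fingers and cocoa_jar below 0.05 N and linear speed of cocoa_jar below 0.03 m/s)))); the robot touches nothing.
It fails at once if a jar is dropped (faster than 0.45 m/s, a fall of about 10 mm, while the fingers do not hold it) ((linear speed of coffee_jar above 0.45 m/s and contact force between the fingers and coffee_jar below 0.05 N) or (linear speed of cocoa_jar above 0.45 m/s and contact force between the fingers and cocoa_jar below 0.05 N)).
It fails at once if a jar is pressed into the caddy with more than 40 N (contact force between any of coffee_jar, cocoa_jar and caddy above 40 N).
It fails at once if a jar is tipped by more than 0.6 rad (angle between any of coffee_mid, cocoa_mid's own z axis and vertical above 0.6 rad).
It fails at once if the lid is dropped (faster than 0.6 m/s while the fingers do not hold it) (linear speed of lid above 0.6 m/s and contact force between the fingers and lid below 0.05 N).
It fails at once if a bystander (cup, teaspoon, peeler, paprika jar, yoghurt pot) is shifted by more than 40 mm (distance of any of white_cup, teaspoon, peeler, paprika_jar, yoghurt_pot from where it was at the start of the episode above 0.04 m).
It also fails if it takes over 72 s, if anything falls off the work surface, if the arm or the gripper's body presses on something with over 40 N, if the wrist force passes 120 N, or if a joint passes its speed limit or range.

## Working session

There is one attempt and no reset: what is moved stays moved. The work goes in short steps, Python scripts to look and compute and a tool call to move; the robot and the scene stay as the last step left them, time stands still between calls to the robot, and variables do not carry over. Pictures are saved under pics/ and viewed, at most 10 in all, crops included, and the job is handed in when it is done.

Besides the shell and the picture viewer there is one more tool, called by a JSON object that holds its "api" and its "payload", one argument or row to a line. servo_tool: Moves the arm, as the interface text tells. Its arguments: {"type":"object","properties":{"targets":{"type":"array","items":{"type":"number"}},"claw":{"type":"number"}},"required":["targets"]}

```bash
mkdir -p pics; ls; cat > h.py <<'E'
import numpy as np, cv2
from scipy.spatial.transform import Rotation as R
from bench import observe, capture, camera_params, grasp_offset
def cloud(name):
    p=camera_params(name); im,d=capture(name)
    v,u=np.mgrid[0:d.shape[0],0:d.shape[1]]
    P=np.stack([(u-p['cx'])/p['fx']*d,-(v-p['cy'])/p['fy']*d,-d],-1)
    o=np.array(p['orientation'])
    M=o if o.shape==(3,3) else R.from_euler('xyz',o).as_matrix()
    W=P@M.T+np.array(p['origin']); W[d==0]=np.nan
    return im,d,W
E
python3 - <<'E'
from h import *
print(observe(),grasp_offset)
for n in('scene','side'):
    print(camera_params(n))
    im,d,W=cloud(n); cv2.imwrite(f'pics/{n}0.png',im[:,:,::-1]); np.savez(f'{n}0.npz',im=im,W=W); print((d>0).mean())
E
```

```text
pics
{'t': 0.0, 'joint_positions': array([ 9.92684808e-01,  3.81172902e-01,  1.29823194e+00, -3.31650098e-05,
        1.46359533e+00, -2.15311174e-01]), 'dq': array([ 0.0002884 , -0.00124159, -0.0015123 ,  0.00035306, -0.00032246,
       -0.00036281]), 'joint_torque': array([ 3.23155600e-04, -4.37935746e+01, -2.24554914e+01,  7.12810457e-02,
        3.53490771e-02, -1.19982346e-04]), 'tcp_pos': array([195.05354846, 513.95694637, 238.15989197]), 'orientation': array([-3.14021059e+00, -2.68509494e-04,  2.77879569e+00]), 'wrist_force': array([ 0.33726968,  0.55331046, -0.32829881]), 'wrist_torque': array([-0.04571597, -0.02726784, -0.03311839]), 'gripper_force': 0.0, 'width': 0.9999873480002825} 18.700000000000003
{'fx': 435.8101867541531, 'fy': 435.8101867541531, 'cx': 281.0869925307977, 'cy': 207.78604966963132, 'origin': array([288.02901996, 480.09903703, 806.56705727]), 'orientation': array([ 0.75257172, -0.00565805, -2.65010161])}
0.9961989795918368
{'fx': 491.3474054763875, 'fy': 491.3474054763875, 'cx': 282.4280925276066, 'cy': 213.04825139918665, 'origin': array([521.87682453, 850.54948117, 651.83523499]), 'orientation': array([ 1.06523594,  0.01109722, -3.11187582])}
0.9957568027210885
```

View pics/scene0.png

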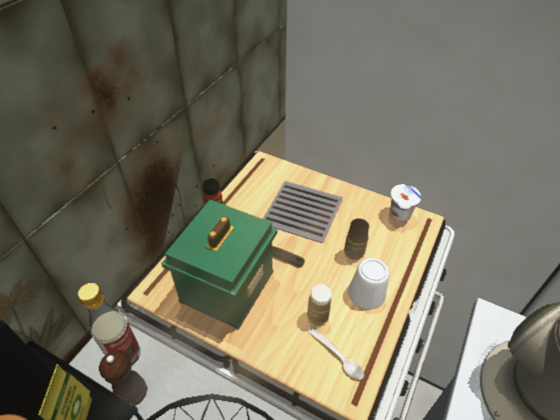

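View pics/side0.png

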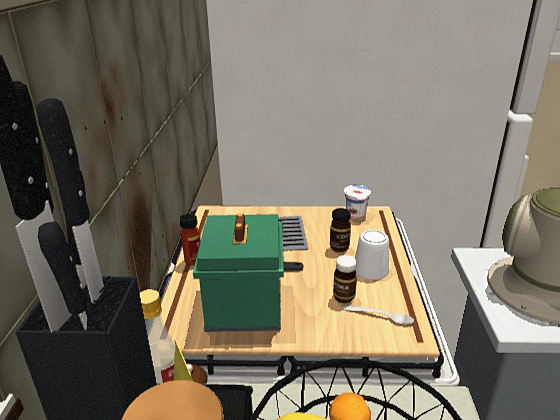

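The scene view shows the caddy with its handle at (219,232), the mat at (303,210), the coffee jar with cream cap at (320,295), the cocoa jar at (358,238), the cup at (368,283) and the peeler partly behind the caddy at (288,257). The side view agrees.

```bash
python3 - <<'E'
from h import *
for n in('scene','side'):
    z=np.load(n+'0.npz'); im=z['im'].astype(int); W=z['W']; Z=W[...,2]
    r,g,b=im[...,0],im[...,1],im[...,2]
    roi=(W[...,0]>200)&(W[...,0]<1000)&(abs(W[...,1])<600)
    green=(g>1.4*r)&(g>1.1*b)&roi
    zz=Z[green]; print(n,'green zmax pct',np.percentile(zz,[1,50,90,99]))
    h,e=np.histogram(zz,bins=np.arange(0,220,4)); print([(int(a),int(c)) for a,c in zip(e,h) if c>200])
    top=green&(Z>170); 
    print('lidtop',cv2.minAreaRect(W[top][:,:2].astype(np.float32)))
    hd=roi&(Z>np.percentile(zz,99)+8)&(Z<260); hd&=np.hypot(*(W[...,:2]-np.median(W[top][:,:2],0)).transpose(2,0,1))<60
    print('handle',hd.sum(),np.percentile(W[hd],[2,50,98],axis=0).round(1).tolist(),cv2.minAreaRect(W[hd][:,:2].astype(np.float32)))
    htop=hd&(Z>np.percentile(Z[hd],98)-6); print('htop',cv2.minAreaRect(W[htop][:,:2].astype(np.float32)))
    grey=(abs(r-g)<25)&(abs(g-b)<25)&roi&(Z>12)&(Z<24)
    m=cv2.morphologyEx(grey.astype(np.uint8),cv2.MORPH_CLOSE,np.ones((5,5)))
    k,l,s,c=cv2.connectedComponentsWithStats(m)
    for i in np.argsort(-s[1:,4])[:3]+1:
        sel=(l==i)&roi&(Z>12)&(Z<24); print('grey',s[i],cv2.minAreaRect(W[sel][:,:2].astype(np.float32)),np.nanmedian(Z[sel]))
    # tall objects above board
    t=(roi&(Z>45)&(Z<150)).astype(np.uint8)&(~green)
    k,l,s,c=cv2.connectedComponentsWithStats(t.astype(np.uint8))
    for i in range(1,k):
        if s[i,4]<150: continue
        P=W[l==i]; zt=np.percentile(P[:,2],97); Q=P[P[:,2]>zt-5]
        print('obj',s[i],im[l==i].mean(0).round(),'zt',zt.round(1),'top circ',cv2.minEnclosingCircle(Q[:,:2].astype(np.float32)),'bb',np.percentile(P,[1,99],axis=0).round().tolist())
    low=roi&(Z>19)&(Z<45)&(r+g+b<200)&~green
    P=W[low]; print('peeler',np.percentile(P,[1,99],axis=0).round().tolist() if len(P) else 0)
E
```

```text
scene green zmax pct [144.14352138 179.12649883 180.64251303 197.74698269]
[(152, 443), (176, 3053), (180, 1173)]
lidtop ((620.9744262695312, 229.16232299804688), (141.15521240234375, 449.8343505859375), 2.4244585037231445)
handle 201 [[618.9, 54.3, 206.1], [625.5, 83.0, 209.0], [633.7, 105.9, 211.5]] ((626.1621704101562, 80.39037322998047), (15.612576484680176, 54.72966384887695), 1.4683743715286255)
htop ((626.1621704101562, 80.39037322998047), (15.612576484680176, 54.72966384887695), 1.4683743715286255)
grey [ 263  181   79   62 3001] ((584.453369140625, -194.7450408935547), (159.26678466796875, 163.0475311279297), 5.773068904876709) 17.86576447199576
grey [104 192 101 109 451] ((831.4973754882812, 51.26531982421875), (6.305098056793213, 355.3555908203125), 0.09102379530668259) 18.120723797667893
grey [285 146 113  41 404] ((571.0174560546875, -388.1718444824219), (9.205360412597656, 330.3171691894531), 89.7188949584961) 18.14329829382666
obj [   13    68   273   352 13082] [66. 63. 50.] zt 146.9 top circ ((736.137939453125, -66.23121643066406), 512.6969604492188) bb [[589.0, -543
[... 1863 characters left out ...]
21713256836)Traceback (most recent call last):
  File "<stdin>", line 12, in <module>
    return _quantile_unchecked(
        a, q, axis, out, overwrite_input, method, keepdims, weights)
    return _ureduce(a,
                    func=_quantile_ureduce_func,
    ...<5 lines>...
                    overwrite_input=overwrite_input,
                    method=method)
    r = func(a, **kwargs)
    result = _quantile(arr,
                       quantiles=q,
    ...<2 lines>...
                       out=out,
                       weights=wgt)
    slices_having_nans = np.isnan(arr[-1, ...])
                                  ~~~^^^^^^^^^
IndexError: index -1 is out of bounds for axis 0 with size 0
```

```bash
python3 - <<'E'
from h import *
for n in('scene','side'):
    z=np.load(n+'0.npz'); im=z['im'].astype(int); W=z['W']; Z=W[...,2]; X=W[...,0];Y=W[...,1]
    r,g,b=im[...,0],im[...,1],im[...,2]
    lid=(g>1.4*r)&(abs(X-626)<110)&(abs(Y-80)<110)
    a=lambda m:(int(m.sum()),np.array(cv2.minAreaRect(W[m][:,:2].astype(np.float32))[0]).round(1).tolist(),np.array(cv2.minAreaRect(W[m][:,:2].astype(np.float32))[1]).round(1).tolist(),round(cv2.minAreaRect(W[m][:,:2].astype(np.float32))[2],2),np.nanmedian(Z[m]).round(1))
    print(n,'lidtop',a(lid&(Z>174)&(Z<186)),'ledge',a(lid&(Z>150)))
    print('handle',a((abs(X-626)<40)&(abs(Y-80)<45)&(Z>203)&(Z<216)))
    dark=(r+g+b<330)&(Z>15)&(Z<22)&(abs(X-584)<110)&(abs(Y+195)<110)
    print('mat',a(dark))
    for nm,(cx,cy),zt in(('coffee',(427,54),106),('cocoa',(423,-131),112),('cup',(360,-45),102),('yog',(364,-294),85)):
        m=(np.hypot(X-cx,Y-cy)<40)&(abs(Z-zt)<5)
        c,rad=cv2.minEnclosingCircle(W[m][:,:2].astype(np.float32)); print(nm,m.sum(),np.round(c,1),round(rad,1),np.nanmedian(Z[m]).round(1))
    red=(r>2*g)&(r>90)&(Z>20)&(Z<140)&(X>600)&(X<830)&(Y<60); print('pap',np.nanpercentile(W[red],[2,98],axis=0).round().tolist())
    pe=(r+g+b<240)&(Z>20)&(Z<40)&(X<700)&(X>450)&(Y<50)&(Y>-120); 
    print('peeler',a(pe)) 
    print('wall x',np.nanpercentile(X[(Z>100)&(Z<300)&(Y>-300)&(Y<200)&(X<1200)],[50,90,99]))
E
```

```text
scene lidtop (4256, [627.4, 80.6], [141.6, 151.7], 2.13, np.float64(179.4)) ledge (4943, [626.1, 80.7], [154.5, 166.9], 2.29, np.float64(179.1))
handle (230, [626.2, 79.9], [15.6, 55.8], 1.47, np.float64(208.8))
mat (1074, [584.8, -194.1], [143.8, 130.9], 5.96, np.float64(18.2))
coffee 303 [426.7  53.7] 20.2 105.1
cocoa 233 [ 422.9 -131.5] 21.1 111.3
cup 485 [358.8 -45.8] 30.2 98.9
yog 540 [ 365.  -293.3] 39.5 83.7
pap [[741.0, -86.0, 94.0], [754.0, -57.0, 103.0]]
peeler (160, [537.6, -9.1], [73.1, 102.3], 15.54, np.float64(25.6))
wall x [830.08601371 832.56421489 834.00338726]
side lidtop (3174, [628.0, 83.0], [139.9, 155.9], 2.18, np.float64(180.6)) ledge (4607, [628.0, 84.2], [156.0, 169.2], 2.81, np.float64(180.0))
handle (161, [628.0, 84.2], [16.1, 54.3], 2.91, np.float64(209.9))
mat (328, [537.6, -194.0], [56.9, 157.1], 7.34, np.float64(19.0))
coffee 212 [427.8  57.3] 20.5 106.3
cocoa 155 [ 423.9 -127.9] 20.9 112.1
cup 336 [360.3 -41. ] 30.4 99.6
yog 284 [ 365.3 -293.1] 39.2 84.5
pap [[744.0, -76.0, 23.0], [776.0, -48.0, 99.0]]
peeler (146, [532.0, -42.6], [39.8, 24.6], 1.37, np.float64(26.3))
wall x [665.24826278 833.06944973 834.0263388 ]
```

```bash
cat >> h.py <<'E'
def units(x,y,z,yaw,o=None):
    o=o or observe(); M=R.from_euler('xyz',o['orientation']).as_matrix()
    s=M.T@(np.array([x,y,z])-o['tcp_pos'])/30
    dy=-np.degrees((yaw-o['orientation'][2]+np.pi)%(2*np.pi)-np.pi)/5
    return np.append(s,dy).round(3).tolist()
def st():
    o=observe(); print(round(o['t'],2),o['tcp_pos'].round(1),o['orientation'].round(4),o['wrist_force'].round(1),round(o['width'],3),o['gripper_force'])
E
python3 -c "
from h import *
st();print(units(627,82,240,np.pi/2+.038))"
```

```text
0.1 [195.1 514.  238.2] [-3.1403e+00 -2.0000e-04  2.7788e+00] [ 0.3 -1.1  0.2] 1.001 0.0
[-18.571, -8.353, -0.053, 13.407]
```

{"api": "servo_tool", "payload": {
  "targets": [-18.57,-8.35,-0.05,13.4,-18.57,-8.35,-0.05,13.4,-18.57,-8.35,-0.05,13.4,-18.57,-8.35,-0.05,13.4,-18.57,-8.35,-0.05,13.4,-18.57,-8.35,-0.05,13.4,-18.57,-8.35,-0.05,13.4,-18.57,-8.35,-0.05,13.4,-18.57,-8.35,-0.05,13.4,-18.57,-8.35,-0.05,13.4,-18.57,-8.35,-0.05,13.4,-18.57,-8.35,-0.05,13.4],
  "claw": 1
}}

```text
t: 1.6
tcp_pos: [626.6, 82.8, 239.9]
orientation: [-3.14, -0.0, 1.61]
wrist_force: [0.4, -0.7, -0.2]
width: 1.001
gripper_force: 0.0
```

{"api": "servo_tool", "payload": {
  "targets": [0,0,0.9,0,0,0,1.5,0,0,0,1.8,0,0,0,1.8,0]
}}

```text
t: 2.1
tcp_pos: [626.6, 83.1, 186.3]
orientation: [-3.141, -0.0, 1.61]
wrist_force: [0.5, 1.0, 0.3]
width: 0.997
gripper_force: 0.0
```

{"api": "servo_tool", "payload": {
  "targets": [0,0,0,0,0,0,0,0,0,0,0,0,0,0,0,0,0,0,0,0,0,0,0,0],
  "claw": 0
}}

```text
t: 2.85
tcp_pos: [627.1, 82.2, 186.2]
orientation: [-3.142, 0.0, 1.609]
wrist_force: [-0.3, -1.0, -0.8]
width: 0.346
gripper_force: 0.0
```

{"api": "servo_tool", "payload": {
  "targets": [0,0,0,0,0,0,0,0,0,0,0,0,0,0,0,0,0,0,0,0]
}}

```text
t: 3.48
tcp_pos: [627.2, 82.3, 186.2]
orientation: [3.141, 0.0, 1.609]
wrist_force: [1.3, 0.0, -0.1]
width: 0.177
gripper_force: 30.0
```

{"api": "servo_tool", "payload": {
  "targets": [0,0,-0.3,0,0,0,-0.8,0,0,0,-1.6,0,0,0,-2.4,0,0,0,-2.4,0,0,0,-2.4,0]
}}

```text
t: 4.22
tcp_pos: [626.8, 82.3, 257.5]
orientation: [-3.14, -0.0, 1.609]
wrist_force: [-0.0, 0.5, -2.7]
width: 0.178
gripper_force: 30.0
```

```bash
python3 -c "
from h import *
st();print(units(584,-193,258,np.pi/2+.1))
im,d=capture('scene');cv2.imwrite('pics/lift.png',im[100:350,100:450,::-1])"
```

```text
4.22 [626.8  82.3 257.5] [-3.1404e+00 -1.0000e-04  1.6094e+00] [-0.   0.5 -2.7] 0.178 29.994131200946867
[-9.115, -1.78, -0.015, -0.704]
```

View pics/lift.png

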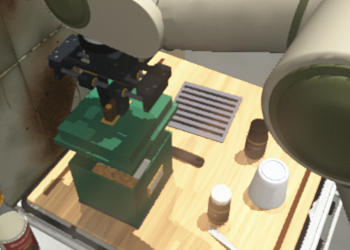

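The lid is held level above the caddy at crop (115,130), and the mat at crop (205,110) is clear.

{"api": "servo_tool", "payload": {
  "targets": [-0.8,-0.15,0,0,-2.2,-0.43,0,0,-3.8,-0.74,0,0,-5.4,-1.05,0,0,-7,-1.37,0,0,-8.3,-1.62,0,0,-9.1,-1.78,0,0,-9.1,-1.78,0.5,0,-9.1,-1.78,1.5,0,-9.1,-1.78,2.7,0,-9.1,-1.78,3.9,0,-9.1,-1.78,4.8,0]
}}

```text
t: 5.78
tcp_pos: [583.5, -190.7, 111.3]
orientation: [-3.139, -0.002, 1.611]
wrist_force: [0.2, -0.6, -1.1]
width: 0.179
gripper_force: 30.0
```

```bash
python3 -c "
from h import *
st()"
```

```text
5.78 [ 583.5 -190.7  111.3] [-3.1386e+00 -2.1000e-03  1.6105e+00] [ 0.2 -0.6 -1.1] 0.179 29.99423315282911
```

{"api": "servo_tool", "payload": {
  "targets": [0,0,0.5,0,0,0,1,0,0,0,1.4,0,0,0,1.6,0,0,0,1.65,0,0,0,1.65,0]
}}

```text
t: 6.52
tcp_pos: [584.5, -192.7, 65.1]
orientation: [3.141, 0.0, 1.609]
wrist_force: [-0.0, -0.5, -2.5]
width: 0.176
gripper_force: 30.0
```

{"api": "servo_tool", "payload": {
  "targets": [0,0,0.04,0,0,0,0.07,0,0,0,0.1,0,0,0,0.1,0]
}}

```text
t: 7.02
tcp_pos: [584.4, -192.6, 62.2]
orientation: [3.141, 0.0, 1.609]
wrist_force: [-1.5, 0.3, 3.6]
width: 0.175
gripper_force: 30.0
```

{"api": "servo_tool", "payload": {
  "targets": [0,0,0,0,0,0,0,0,0,0,0,0,0,0,0,0,0,0,0,0,0,0,0,0],
  "claw": 1
}}

```text
t: 7.78
tcp_pos: [584.3, -192.6, 61.8]
orientation: [3.142, 0.0, 1.609]
wrist_force: [-0.4, -0.6, 0.2]
width: 0.835
gripper_force: 0.0
```

{"api": "servo_tool", "payload": {
  "targets": [0,0,-0.5,0,0,0,-1.5,0,0,0,-3,0,0,0,-4.5,0,0,0,-4.5,0]
}}

```text
t: 8.4
tcp_pos: [585.4, -193.1, 201.5]
orientation: [3.134, 0.004, 1.61]
wrist_force: [0.2, -0.2, -0.3]
width: 0.998
gripper_force: 0.0
```

```bash
python3 -c "
from h import *
st();print(units(423.4,-129.7,180,1.609))
im,d,W=cloud('scene');cv2.imwrite('pics/mat.png',im[100:350,100:450,::-1])
np.savez('scene1.npz',im=im,W=W)
r,g=im[...,0].astype(int),im[...,1].astype(int);m=(g>1.4*r)&(abs(W[...,0]-584)<120)&(abs(W[...,1]+193)<120)&(W[...,2]>15)&(W[...,2]<90)
print(m.sum(),np.percentile(W[m],[2,50,98],axis=0).round(1).tolist())"
```

```text
8.4 [ 585.4 -193.1  201.5] [3.1345 0.0043 1.6096] [ 0.2 -0.2 -0.3] 0.998 0.0
[2.324, -5.32, 0.669, 0.006]
1187 [[516.4, -266.0, 46.6], [573.3, -223.3, 55.7], [648.3, -140.5, 58.6]]
```

View pics/mat.png

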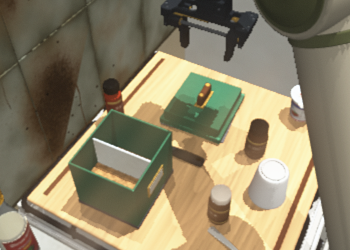

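Lid lies flat on the mat at crop (203,105); caddy is open, jars and bystanders untouched.

```bash
python3 -c "
from h import *
z=np.load('scene1.npz');W=z['W'];X,Y,Z=W[...,0],W[...,1],W[...,2]
m=(abs(X-627)<100)&(abs(Y-82)<100)&(abs(Z-152)<5)
print(m.sum(),cv2.minAreaRect(W[m][:,:2].astype(np.float32)),np.median(Z[m]))
for yc in(45,119):
    m=(abs(X-627)<55)&(abs(Y-yc)<25)&(Z<100); print(yc,m.sum(),np.percentile(Z[m],[5,25,50,75,95]).round(1) if m.any() else 0)
"
```

```text
726 ((626.897705078125, 79.61795043945312), (140.91680908203125, 154.22396850585938), 2.351300001144409) 150.57033131962015
45 0 0
119 288 [68.  69.  69.8 70.8 72. ]
```

{"api": "servo_tool", "payload": {
  "targets": [0.8,-1.8,0.1,0,1.6,-3.6,0.3,0,2.32,-5.32,0.7,0,2.32,-5.32,0.7,0,2.32,-5.32,0.7,0,2.32,-5.32,1.7,0,2.32,-5.32,2.7,0,2.32,-5.32,3.7,0,2.32,-5.32,4.03,0,2.32,-5.32,4.03,0]
}}

```text
t: 9.7
tcp_pos: [422.8, -129.6, 75.7]
orientation: [-3.141, -0.0, 1.609]
wrist_force: [0.7, 0.4, 0.3]
width: 0.998
gripper_force: 0.0
```

{"api": "servo_tool", "payload": {
  "targets": [0,0,-0.19,0,0,0,-0.19,0,0,0,-0.19,0,0,0,-0.19,0,0,0,-0.19,0,0,0,-0.19,0,0,0,-0.19,0,0,0,-0.19,0],
  "claw": 0
}}

```text
t: 10.7
tcp_pos: [422.3, -129.3, 81.7]
orientation: [3.141, 0.0, 1.609]
wrist_force: [1.3, 0.6, 3.1]
width: 0.527
gripper_force: 30.0
```

{"api": "servo_tool", "payload": {
  "targets": [0,0,-0.3,0,0,0,-1,0,0,0,-2.2,0,0,0,-3.5,0,0,0,-4.7,0,0,0,-5.4,0,0,0,-5.4,0,0,0,-5.4,0]
}}

```text
t: 11.7
tcp_pos: [421.6, -128.9, 242.6]
orientation: [-3.14, -0.001, 1.609]
wrist_force: [-0.1, 0.6, -1.1]
width: 0.528
gripper_force: 30.0
```

```bash
python3 -c "
from h import *
st();print(units(628.5,45,243,1.609))"
```

```text
11.7 [ 421.6 -128.9  242.6] [-3.1400e+00 -1.0000e-03  1.6094e+00] [-0.1  0.6 -1.1] 0.528 29.965014159679413
[5.526, 7.115, -0.018, 0.004]
```

{"api": "servo_tool", "payload": {
  "targets": [0.5,0.64,0,0,1.4,1.8,0,0,2.5,3.2,0,0,3.6,4.63,0,0,4.6,5.92,0,0,5.3,6.82,0,0,5.53,7.1,0,0,5.53,7.1,0,0,5.53,7.1,0,0]
}}

```text
t: 12.82
tcp_pos: [627.9, 43.9, 243.5]
orientation: [-3.141, 0.0, 1.608]
wrist_force: [-0.6, 0.6, -0.7]
width: 0.525
gripper_force: 30.0
```

```bash
python3 -c "
from h import *
st()
im,d,W=cloud('side');cv2.imwrite('pics/carry.png',im[:,100:460,::-1])"
```

```text
12.82 [627.9  43.9 243.5] [-3.1409e+00  2.0000e-04  1.6085e+00] [-0.6  0.6 -0.7] 0.525 29.96782422065735
```

View pics/carry.png

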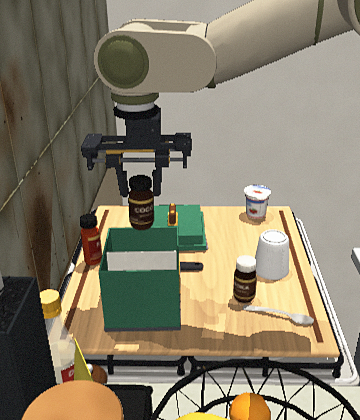

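The cocoa jar hangs upright over the right well at (140,205) in the crop.

{"api": "servo_tool", "payload": {
  "targets": [0,0,0.3,0,0,0,0.9,0,0,0,1.6,0,0,0,2.3,0,0,0,2.9,0,0,0,3.2,0,0,0,3.3,0,0,0,3.3,0,0,0,3.3,0]
}}

```text
t: 14.0
tcp_pos: [628.8, 44.8, 145.2]
orientation: [3.14, 0.0, 1.609]
wrist_force: [-0.1, -0.2, -2.1]
width: 0.525
gripper_force: 30.0
```

{"api": "servo_tool", "payload": {
  "targets": [0,0,0.1,0,0,0,0.2,0,0,0,0.2,0,0,0,0.2,0]
}}

```text
t: 14.5
tcp_pos: [628.6, 44.8, 138.5]
orientation: [-3.142, -0.0, 1.609]
wrist_force: [-0.4, 0.2, -2.2]
width: 0.522
gripper_force: 30.0
```

Foot is near 71; stepping 5 mm at a time.

{"api": "servo_tool", "payload": {
  "targets": [0,0,0.08,0,0,0,0.16,0,0,0,0.16,0,0,0,0.16,0]
}}

```text
t: 15.0
tcp_pos: [628.6, 44.8, 133.8]
orientation: [3.142, 0.0, 1.609]
wrist_force: [-0.5, 0.1, -0.7]
width: 0.522
gripper_force: 30.0
```

{"api": "servo_tool", "payload": {
  "targets": [0,0,0.07,0,0,0,0.13,0,0,0,0.13,0,0,0,0.13,0]
}}

```text
t: 15.5
tcp_pos: [628.6, 44.8, 129.9]
orientation: [-3.142, -0.0, 1.609]
wrist_force: [1.3, -0.6, -1.3]
width: 0.525
gripper_force: 30.0
```

{"api": "servo_tool", "payload": {
  "targets": [0,0,0.08,0,0,0,0.15,0,0,0,0.15,0,0,0,0.15,0]
}}

```text
t: 16.0
tcp_pos: [628.6, 44.8, 125.4]
orientation: [3.142, 0.0, 1.609]
wrist_force: [-0.1, 0.4, -1.0]
width: 0.525
gripper_force: 30.0
```

{"api": "servo_tool", "payload": {
  "targets": [0,0,0.07,0,0,0,0.13,0,0,0,0.13,0,0,0,0.13,0]
}}

```text
t: 16.5
tcp_pos: [628.6, 44.8, 121.5]
orientation: [3.142, -0.0, 1.609]
wrist_force: [-0.6, -0.3, -1.5]
width: 0.524
gripper_force: 30.0
```

{"api": "servo_tool", "payload": {
  "targets": [0,0,0.08,0,0,0,0.15,0,0,0,0.15,0,0,0,0.15,0]
}}

```text
t: 17.0
tcp_pos: [628.6, 44.8, 116.9]
orientation: [3.142, -0.0, 1.609]
wrist_force: [0.6, -0.1, -1.4]
width: 0.525
gripper_force: 30.0
```

{"api": "servo_tool", "payload": {
  "targets": [0,0,0.07,0,0,0,0.13,0,0,0,0.13,0,0,0,0.13,0]
}}

```text
t: 17.5
tcp_pos: [628.6, 44.8, 113.1]
orientation: [3.142, 0.0, 1.609]
wrist_force: [0.3, -0.7, -0.1]
width: 0.523
gripper_force: 30.0
```

{"api": "servo_tool", "payload": {
  "targets": [0,0,0.05,0,0,0,0.1,0,0,0,0.1,0,0,0,0.1,0]
}}

```text
t: 18.0
tcp_pos: [628.6, 44.8, 110.1]
orientation: [3.142, -0.0, 1.609]
wrist_force: [0.7, -1.1, -1.9]
width: 0.522
gripper_force: 30.0
```

```bash
python3 -c "
from h import *
st()"
```

```text
18.0 [628.6  44.8 110.1] [ 3.1416 -0.      1.6094] [ 0.7 -1.1 -1.9] 0.522 29.967093765735626
```

{"api": "servo_tool", "payload": {
  "targets": [0,0,0.06,0,0,0,0.12,0,0,0,0.12,0,0,0,0.12,0]
}}

```text
t: 18.5
tcp_pos: [628.6, 44.8, 106.5]
orientation: [3.142, 0.0, 1.609]
wrist_force: [0.8, 0.2, -1.3]
width: 0.528
gripper_force: 30.0
```

{"api": "servo_tool", "payload": {
  "targets": [0,0,0.05,0,0,0,0.1,0,0,0,0.1,0,0,0,0.1,0]
}}

```text
t: 19.0
tcp_pos: [628.7, 44.8, 103.8]
orientation: [3.141, 0.0, 1.609]
wrist_force: [0.3, -0.2, 3.1]
width: 0.525
gripper_force: 30.0
```

{"api": "servo_tool", "payload": {
  "targets": [0,0,0,0,0,0,0,0,0,0,0,0,0,0,0,0,0,0,0,0],
  "claw": 0.75
}}

```text
t: 19.62
tcp_pos: [628.6, 44.8, 103.4]
orientation: [3.142, 0.0, 1.609]
wrist_force: [-0.6, 0.1, 0.1]
width: 0.753
gripper_force: 0.0
```

{"api": "servo_tool", "payload": {
  "targets": [0,0,-0.2,0,0,0,-0.6,0,0,0,-1.4,0,0,0,-2.6,0,0,0,-3.8,0,0,0,-4.6,0,0,0,-4.6,0,0,0,-4.6,0]
}}

```text
t: 20.62
tcp_pos: [628.2, 44.8, 240.5]
orientation: [-3.14, -0.0, 1.609]
wrist_force: [-0.3, -0.2, -0.5]
width: 0.752
gripper_force: 0.0
```

```bash
python3 -c "
from h import *
st();print(units(427.2,55.5,190,1.609))
im,d,W=cloud('side');cv2.imwrite('pics/in1.png',im[180:380,150:460,::-1])"
```

```text
20.62 [628.2  44.8 240.5] [-3.1401e+00 -2.0000e-04  1.6093e+00] [-0.3 -0.2 -0.5] 0.752 0.0
[0.614, -6.678, 1.695, 0.004]
```

View pics/in1.png

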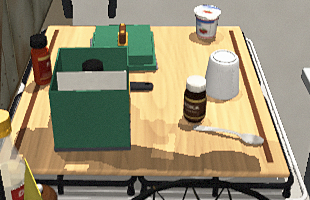

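The cocoa jar stands in the right well (cap at crop (92,65)); the coffee jar at crop (195,100) is untouched.

{"api": "servo_tool", "payload": {
  "targets": [0.14,-1.6,0,0,0.32,-3.4,0,0,0.48,-5.2,0,0,0.6,-6.4,0.3,0,0.61,-6.68,0.9,0,0.61,-6.68,2,0,0.61,-6.68,3.5,0,0.61,-6.68,4.8,0,0.61,-6.68,5.4,0,0.61,-6.68,5.47,0,0.61,-6.68,5.47,0,0.61,-6.68,5.47,0],
  "claw": 1
}}

```text
t: 22.18
tcp_pos: [427.9, 55.3, 78.0]
orientation: [3.14, 0.0, 1.609]
wrist_force: [0.3, 0.5, 0.5]
width: 0.999
gripper_force: 0.0
```

{"api": "servo_tool", "payload": {
  "targets": [0,0,0,0,0,0,0,0,0,0,0,0,0,0,0,0,0,0,0,0,0,0,0,0,0,0,0,0,0,0,0,0],
  "claw": 0
}}

```text
t: 23.18
tcp_pos: [427.7, 55.3, 77.3]
orientation: [3.142, 0.0, 1.609]
wrist_force: [0.6, -0.4, 0.6]
width: 0.5
gripper_force: 30.0
```

{"api": "servo_tool", "payload": {
  "targets": [0,0,-0.3,0,0,0,-1,0,0,0,-2.2,0,0,0,-3.5,0,0,0,-4.7,0,0,0,-5.4,0,0,0,-5.5,0,0,0,-5.5,0]
}}

```text
t: 24.18
tcp_pos: [427.2, 55.4, 241.8]
orientation: [-3.14, -0.0, 1.609]
wrist_force: [-0.4, 0.1, -2.0]
width: 0.5
gripper_force: 30.0
```

```bash
python3 -c "
from h import *
st();print(units(625.6,119,243,1.609))"
```

```text
24.18 [427.2  55.4 241.8] [-3.1404e+00 -2.0000e-04  1.6094e+00] [-0.4  0.1 -2. ] 0.5 29.997526109218597
[1.863, 6.691, -0.048, 0.004]
```

{"api": "servo_tool", "payload": {
  "targets": [0.17,0.6,0,0,0.47,1.7,0,0,0.86,3.1,0,0,1.25,4.5,0,0,1.6,5.75,0,0,1.81,6.5,0,0,1.86,6.69,0,0,1.86,6.69,0,0,1.86,6.69,0,0,1.86,6.69,0,0]
}}

```text
t: 25.42
tcp_pos: [625.5, 118.7, 242.7]
orientation: [3.141, 0.0, 1.609]
wrist_force: [-0.0, -0.5, -1.7]
width: 0.503
gripper_force: 30.0
```

{"api": "servo_tool", "payload": {
  "targets": [0,0,0.3,0,0,0,0.9,0,0,0,1.6,0,0,0,2.3,0,0,0,2.8,0,0,0,3,0,0,0,3.1,0,0,0,3.1,0,0,0,3.1,0]
}}

```text
t: 26.55
tcp_pos: [626.2, 118.9, 149.9]
orientation: [3.141, 0.0, 1.61]
wrist_force: [0.5, 0.2, -1.6]
width: 0.499
gripper_force: 30.0
```

{"api": "servo_tool", "payload": {
  "targets": [0,0,0.1,0,0,0,0.25,0,0,0,0.3,0,0,0,0.3,0,0,0,0.3,0]
}}

```text
t: 27.18
tcp_pos: [626.1, 118.9, 140.5]
orientation: [3.141, 0.0, 1.609]
wrist_force: [0.0, 0.5, -1.3]
width: 0.503
gripper_force: 30.0
```

{"api": "servo_tool", "payload": {
  "targets": [0,0,0.06,0,0,0,0.12,0,0,0,0.12,0,0,0,0.12,0]
}}

```text
t: 27.68
tcp_pos: [626.0, 118.9, 136.8]
orientation: [3.142, 0.0, 1.609]
wrist_force: [0.5, 0.4, -2.9]
width: 0.498
gripper_force: 30.0
```

{"api": "servo_tool", "payload": {
  "targets": [0,0,0.05,0,0,0,0.1,0,0,0,0.1,0,0,0,0.1,0]
}}

```text
t: 28.18
tcp_pos: [626.0, 118.9, 133.8]
orientation: [-3.142, 0.0, 1.609]
wrist_force: [0.3, 0.9, -1.7]
width: 0.502
gripper_force: 30.0
```

{"api": "servo_tool", "payload": {
  "targets": [0,0,0.04,0,0,0,0.08,0,0,0,0.08,0,0,0,0.08,0]
}}

```text
t: 28.68
tcp_pos: [626.1, 118.9, 131.7]
orientation: [3.141, 0.0, 1.609]
wrist_force: [-1.6, -0.8, 4.7]
width: 0.502
gripper_force: 30.0
```

{"api": "servo_tool", "payload": {
  "targets": [0,0,0,0,0,0,0,0,0,0,0,0,0,0,0,0,0,0,0,0],
  "claw": 0.75
}}

```text
t: 29.3
tcp_pos: [626.0, 118.9, 131.3]
orientation: [-3.142, -0.0, 1.609]
wrist_force: [0.3, -0.1, 0.3]
width: 0.75
gripper_force: 0.0
```

{"api": "servo_tool", "payload": {
  "targets": [0,0,-0.2,0,0,0,-0.6,0,0,0,-1.4,0,0,0,-2.6,0,0,0,-3.7,0,0,0,-4,0,0,0,-4,0,0,0,-4,0]
}}

```text
t: 30.3
tcp_pos: [625.6, 118.8, 249.8]
orientation: [-3.139, -0.0, 1.609]
wrist_force: [0.7, 0.0, -1.1]
width: 0.754
gripper_force: 0.0
```

```bash
python3 -c "
from h import *
st();print(units(584.4,-192.6,201,1.609))
im,d,W=cloud('scene');cv2.imwrite('pics/in2.png',im[100:350,100:450,::-1])
X,Y,Z=W[...,0],W[...,1],W[...,2]
m=(abs(X-584)<40)&(abs(Y+193)<45)&(Z>75)&(Z<95);print(m.sum(),cv2.minAreaRect(W[m][:,:2].astype(np.float32)))"
```

```text
30.3 [625.6 118.8 249.8] [-3.1389e+00 -1.0000e-04  1.6094e+00] [ 0.7  0.  -1.1] 0.754 0.0
[-10.321, -1.769, 1.632, 0.004]
140 ((581.94775390625, -193.8811492919922), (16.6900577545166, 57.642616271972656), 0.5884767174720764)
```

View pics/in2.png

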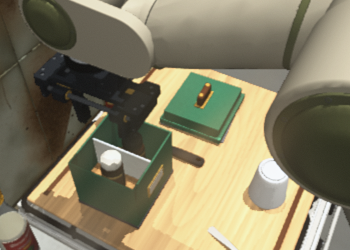

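The coffee jar stands upright in the left well (cap at crop (110,160)); the lid still lies on the mat.

{"api": "servo_tool", "payload": {
  "targets": [-1.5,-0.26,0,0,-3.4,-0.58,0,0,-5.4,-0.92,0,0,-7.4,-1.27,0,0,-9.2,-1.58,0,0,-10.2,-1.75,0.6,0,-10.32,-1.77,1.8,0,-10.32,-1.77,3.5,0,-10.32,-1.77,5,0,-10.32,-1.77,6,0,-10.32,-1.77,6.27,0,-10.32,-1.77,6.27,0],
  "claw": 1
}}

```text
t: 31.85
tcp_pos: [585.0, -192.6, 63.3]
orientation: [-3.141, -0.0, 1.61]
wrist_force: [0.9, -0.3, 0.9]
width: 1.003
gripper_force: 0.0
```

```bash
python3 -c "
from h import *
st();print(units(584.4,-192.6,62.5,1.609))"
```

```text
31.85 [ 585.  -192.6   63.3] [-3.1413e+00 -1.0000e-04  1.6095e+00] [ 0.9 -0.3  0.9] 1.003 0.0
[0.0, -0.02, 0.028, 0.006]
```

{"api": "servo_tool", "payload": {
  "targets": [0,0,0,0,0,0,0,0,0,0,0,0,0,0,0,0,0,0,0,0,0,0,0,0,0,0,0,0,0,0,0,0,0,0,0,0,0,0,0,0,0,0,0,0],
  "claw": 0
}}

```text
t: 33.22
tcp_pos: [584.9, -192.6, 63.2]
orientation: [-3.141, -0.0, 1.609]
wrist_force: [0.2, -0.2, -1.0]
width: 0.178
gripper_force: 30.0
```

{"api": "servo_tool", "payload": {
  "targets": [0,0,-0.3,0,0,0,-1,0,0,0,-2.2,0,0,0,-3.5,0,0,0,-4.8,0,0,0,-6,0,0,0,-6.6,0,0,0,-6.6,0,0,0,-6.6,0]
}}

```text
t: 34.35
tcp_pos: [584.5, -192.4, 260.2]
orientation: [-3.14, -0.001, 1.609]
wrist_force: [0.4, -0.0, -2.5]
width: 0.181
gripper_force: 30.0
```

```bash
python3 -c "
from h import *
st();print(units(627.1,82.2,258,1.609))"
```

```text
34.35 [ 584.5 -192.4  260.2] [-3.1400e+00 -1.0000e-03  1.6094e+00] [ 0.4 -0.  -2.5] 0.181 29.998943391256034
[9.091, 1.771, 0.08, 0.004]
```

{"api": "servo_tool", "payload": {
  "targets": [0.8,0.15,0,0,2.2,0.43,0,0,3.8,0.74,0,0,5.4,1.05,0,0,7,1.37,0,0,8.3,1.62,0,0,9.09,1.77,0,0,9.09,1.77,0.4,0,9.09,1.77,1,0,9.09,1.77,1.6,0,9.09,1.77,1.6,0,9.09,1.77,1.6,0]
}}

```text
t: 35.85
tcp_pos: [627.5, 81.3, 213.4]
orientation: [3.141, 0.0, 1.609]
wrist_force: [0.2, 0.5, -1.3]
width: 0.181
gripper_force: 30.0
```

```bash
python3 -c "
from h import *
st();print(units(627.1,82.2,189,1.609))"
```

```text
35.85 [627.5  81.3 213.4] [3.1415e+00 1.0000e-04 1.6087e+00] [ 0.2  0.5 -1.3] 0.181 29.998869239352643
[0.03, -0.013, 0.814, -0.003]
```

{"api": "servo_tool", "payload": {
  "targets": [0,0,0.1,0,0,0,0.3,0,0,0,0.5,0,0,0,0.65,0,0,0,0.75,0,0,0,0.75,0,0,0,0.75,0]
}}

```text
t: 36.72
tcp_pos: [627.5, 82.0, 191.0]
orientation: [3.141, 0.0, 1.609]
wrist_force: [0.1, 0.2, -1.6]
width: 0.183
gripper_force: 30.0
```

No contact yet, the skirt is already around the rim; 4 mm to go.

{"api": "servo_tool", "payload": {
  "targets": [0,0,0.04,0,0,0,0.08,0,0,0,0.12,0,0,0,0.12,0]
}}

```text
t: 37.22
tcp_pos: [627.4, 82.0, 187.2]
orientation: [3.141, 0.0, 1.609]
wrist_force: [-0.3, 0.7, -1.5]
width: 0.174
gripper_force: 30.0
```

{"api": "servo_tool", "payload": {
  "targets": [0,0,0.03,0,0,0,0.05,0,0,0,0.05,0,0,0,0.05,0]
}}

```text
t: 37.72
tcp_pos: [627.5, 82.0, 187.2]
orientation: [3.14, 0.0, 1.61]
wrist_force: [-2.6, -1.1, 8.0]
width: 0.178
gripper_force: 30.0
```

Seated with firm contact at the expected height; release and withdraw.

{"api": "servo_tool", "payload": {
  "targets": [0,0,0,0,0,0,0,0,0,0,0,0,0,0,0,0,0,0,0,0,0,0,0,0,0,0,0,0],
  "claw": 1
}}

```text
t: 38.6
tcp_pos: [627.4, 82.0, 185.6]
orientation: [-3.142, -0.0, 1.609]
wrist_force: [0.7, -0.1, -0.7]
width: 0.947
gripper_force: 0.0
```

{"api": "servo_tool", "payload": {
  "targets": [0,0,-0.3,0,0,0,-1,0,0,0,-2,0,0,0,-3.2,0,0,0,-4,0,0,0,-4,0,0,0,-4,0,0,0,-4,0]
}}

```text
t: 39.6
tcp_pos: [627.2, 82.0, 304.4]
orientation: [-3.139, -0.0, 1.609]
wrist_force: [0.3, 0.3, 0.1]
width: 1.0
gripper_force: 0.0
```

```bash
python3 -c "
from h import *
st()
im,d,W=cloud('side');cv2.imwrite('pics/end.png',im[150:380,150:460,::-1])
X,Y,Z=W[...,0],W[...,1],W[...,2]
m=(abs(X-626)<40)&(abs(Y-80)<45)&(Z>203)&(Z<216);print(m.sum(),cv2.minAreaRect(W[m][:,:2].astype(np.float32)),np.median(Z[m]))
r,g=im[...,0].astype(int),im[...,1].astype(int);m=(g>1.4*r)&(abs(X-628)<60)&(abs(Y-83)<70)&(Z>170)&(Z<195)
A=np.c_[W[m][:,:2],np.ones(m.sum())];print(np.linalg.lstsq(A,W[m][:,2],rcond=None)[0][:2],np.median(Z[m]))"
```

```text
39.6 [627.2  82.  304.4] [-3.1394e+00 -2.0000e-04  1.6094e+00] [0.3 0.3 0.1] 1.0 0.0
160 ((627.1255493164062, 83.19178771972656), (15.834975242614746, 56.45690155029297), 2.9019534587860107) 210.09937198634339
[-1.31585435e-04  7.36333659e-05] 180.66401194124035
```

View pics/end.png

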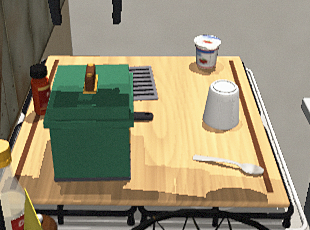

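The lid is seated level, with its handle at crop (91,80) where it started and at the same height; the bystanders are undisturbed.

```bash
python3 -c "
from bench import close_job
print(close_job())"
```

```text
the job is handed in; nothing more can be done
None
```

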